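# Load the utensil dryer and hold its lever at the third notch

### The arm

A 6-joint arm with a two-finger parallel gripper is mounted at the origin on the work surface. World frame = base frame: x ahead of the robot, y to its left, z up, the work surface at z = 0. Lengths are in mm, angles in rad, forces in N, time in s.
With the tool pointing down it reaches from about 275 to 1000 mm from the base axis. Payload 8.4 kg.
Tool frame: the origin (TCP) lies between the finger pads; the fingertips stand 17 mm ahead of it and the grasp point (between the pads) lies 2 mm behind it; z points along the fingers, y is the line along which they close (so a half turn about z gives the same grasp; the last joint's range is limited). The gripper opens to 85 mm and grips with 20 to 120 N. Pads are 22 mm wide; open, the fingers measure 114 mm over their backs; the gripper's body (76 mm by 85 mm) begins 54 mm behind the grasp point. The pads swing forward as they close: fully open they stand 13 mm farther back than shut.
Start: joints at [1.133, 0.353, 1.633, -0, 1.155, -0.002], TCP at [263.834, 566.586, 248.281] pointing down, gripper open.
Joint ranges: [-2.63, 2.63], [-0.92, 2.1], [0.06, 2.66], [-1.3, 4.44], [0, 2.69], [-3.02, 3.02]. Speed limits (rad/s): [2.22, 2.22, 2.79, 3.14, 3.14, 3.14].

### API

Orientations are given as a unit quaternion [x, y, z, w].
In Python, from station import env, imaging, hand_in gives the robot as it stands.
- The arm moves only by the tool send_rows, never from a script. Its argument "rows" is a list of rows, each a list of 3 entries, a list of its own where there are three numbers: the shift along the world's x, y, z in cm, then the turn, a rotation vector about the world's x, y, z in rad, then the finger opening in cm, from 0 to 8.54. In form: [[[dx, dy, dz], [ax, ay, az], gripper], ...]. A call has 1 to 8 rows; each row shifts and turns the commanded pose from where the row before left it; what a row does not reach is not made up. A row lasts 1/10 s, in which the tool goes at most 50 mm and 8.59 degrees, less where a joint would pass 70% of its speed; a pose out of reach is approached as far as the arm can. A call with a gripper value outside its range is refused whole. The fingers move at their own pace and stop on an object; "grip_force" is the grip in N (left out, the last holds). Time passes only in rows, so rows that do not move let the fingers close. It gives the time, the measured TCP pose, the force, the opening and the grip force at its end, in the units of the state.
- env.get_obs(): the state, without advancing time (a new reading comes with each control period).
- imaging.read_camera(name): name is "scene" or "top" or "wrist"; returns a dict with "frame" (400x640x3 uint8, red, green, blue), "z_map" (400x640 float32, mm along the optical axis (not along the pixel's ray), 0 where there is no reading), "camera_matrix" (3x3 intrinsics, pixels), "R" (3x3) and "t" (3): a world point X has camera coordinates R X + t; the wrist camera has in their place "hand_eye" (4x4, takes a point from camera to tool coordinates, whose origin is the TCP and whose axes are the flange's). Camera axes: x right, y down, z forward; pixel columns grow to the right and rows downward; lengths in mm; the calibration is good to about 2 mm. A picture is of the moment at which its call begins: read the wrist's pose just before it.
- hand_in(): hands the job in; it is judged then, once.
The state is a dict: "clock": time; "joints": joint angles; "joint_velocities": joint speeds; "joint_efforts": joint torques, N m; "eef_pos": TCP position; "ee_rot": TCP orientation; "ft_force": force on the tool from outside, world axes, zero at the start; "torque": the same for the moment, N m; "finger_gap": opening from 0.0 (shut) to 1.0 (fully open); "gripper_force": force on a finger pad.
Only numpy, scipy, OpenCV 4.12 (cv2) and the standard library are available. Lean on these libraries where they do the work, as an engineer would, in place of code of your own. Each camera call takes 0.05 s, during which the arm holds its last target. There are 200 camera calls.

### The job

Dry the washed utensils in the countertop dryer: lay the orange-handled brush flat in the tray compartment with the orange floor and the black-handled spatula flat in the one with the black floor, both heads towards the blower at the tray's far end, set down without dropping them and let go. Then press the red spring-return lever down past its first two notches to the third, at the bottom of its travel, and finish while holding it down there with the gripper, because it springs back if released. Leave the mugs, bottles, tumbler and decanter where they are.

Things in the scene. Friction and masses are not known exactly. Their poses are not given: they have to be found in the camera images.
- brush: Cleaning brush, 200 mm long, 80 g, lying flat along its own x with the head at +x. Round orange handle 20 mm in diameter from x = -100 to 0 mm; steel ferrule and grey bristle block, 42 mm wide and 20 mm high, from x = 0 to 100 mm. Origin: middle of its length, on the underside. Starts on the grey drain mat (top 4 mm above the table).
- brush_grip (a point): Point on the axis of the brush's handle where it is best gripped: x = -40 mm, 10 mm above the underside.
- brush_tip (a point): Bristle end of the brush: x = +100 mm, 10 mm above the underside.
- spatula: Spatula (turner), 230 mm long, 120 g, lying flat along its own x with the head at +x. Round black handle 20 mm in diameter from x = -115 to 0 mm, then a thin bent steel neck and a flat steel blade 65 mm wide, 90 mm long, 3 mm thick lying on the ground. Origin: middle of its length, on the underside. Starts on the grey drain mat (top 4 mm above the table).
- spatula_grip (a point): Point on the axis of the spatula's handle where it is best gripped: x = -46 mm, 10 mm above the underside.
- spatula_tip (a point): Front edge of the spatula's blade: x = +115 mm, 1.5 mm above the underside.
- orange_floor: Orange floor plate of the brush's compartment, 256 x 83 x 2 mm; origin at its centre on the underside (its top is 10 mm above the table); +x points to the blower. Walls 4 mm thick stand 12 mm above its top along both sides (84 mm apart) and at the near end; the blower closes the far end. Open the fingers only a little in it. May be the left or the right compartment.
- black_floor: Black floor of the spatula's compartment, same size, frame and walls as the orange one, beside it (centres 88 mm apart).
- dryer: Dryer, fixed to the table. Origin: centre of the tray's underside, on the table; +x to the blower. Tray 262 x 180 mm with two compartments along x, 22 mm high walls; aluminium blower housing, 90 mm high, from x = 131 to 206 mm; grey lever box, 110 mm high, x = 50 to 201 mm, y = 96 to 196 mm, with the red lever on its near face.
- lever_pad (a point): Centre of the top face of the red lever's paddle, 40 x 44 mm and 12 mm thick; it stands free 10 mm in front of the lever box's near face, 20 mm ahead (x) and 148 mm left (y) of the dryer's origin, 100 mm above the table when up and 54 mm when fully down.
- lever (a joint): Travel of the lever, m: 0 up, growing straight downwards to 0.046 at the bottom stop. A spring pushes it up with about 6 N (top) to 9 N (bottom); it never stays down by itself. The ridges of the three notches are passed at about 0.010, 0.024 and 0.038, each adding up to 3 N just before and easing as much just after; third notch: 0.042 to the rigid stop (20 N is plenty).
- decanter: Glass coffee decanter with orange lid and handle, 142 mm high, 145 mm in diameter; bystander. Origin: centre of its underside.
- mug_near: White mug, 90 mm high, 78 mm in diameter, near the robot; bystander. Origin: centre of its underside.
- mug_left: Brown mug, 90 mm high, 78 mm in diameter, on the left; bystander. Origin: centre of its underside.
- tumbler: Amber tumbler, 100 mm high, 72 mm in diameter, on the left; bystander. Origin: centre of its underside.
- syrup: Amber syrup bottle with red cap, 170 mm high, 60 mm in diameter; bystander. Origin: centre of its underside.
- creamer: Creamer jar with white lid, 110 mm high, 64 mm in diameter, on the right; bystander. Origin: centre of its underside.
There are look-alikes about, which are no part of the job. There is more than one size of the brush; the one meant has the size given above.

How it is judged:
By the outcome, as a careful person would: the job done as asked, in the order asked, and still so for the second after the job is handed in, while the arm keeps its last pose, push and grip.
It also fails if it takes over 67 s, if anything falls off the work surface, if the arm or the gripper's body presses on something with over 40 N, if the wrist force passes 120 N, or if a joint passes its speed limit or range.

## Working session

There is one attempt and no reset: what is moved stays moved. The work goes in short steps, Python scripts to look and compute and a tool call to move; the robot and the scene stay as the last step left them, time stands still between calls to the robot, and variables do not carry over. Pictures are saved under pics/ and viewed, at most 10 in all, crops included, and the job is handed in when it is done.

Besides the shell and the picture viewer there is one more tool, called after "Call:" in YAML: its name, and indented under it one key for each argument. send_rows: Moves the arm, as the interface text tells. Its arguments: {"type":"object","properties":{"rows":{"type":"array"},"grip_force":{"type":"number"}},"required":["rows"]}

```bash
mkdir -p pics; ls
cat > h.py <<'E'
import numpy as np, cv2
from station import env, imaging, hand_in
def cloud(c):
    z=c["z_map"].astype(float);K=np.array(c["camera_matrix"]);v,u=np.mgrid[:400,:640]
    P=np.stack([(u-K[0,2])/K[0,0]*z,(v-K[1,2])/K[1,1]*z,z],-1)
    P=(P-np.array(c["t"]).reshape(3))@np.array(c["R"]); P[z==0]=np.nan
    return P
E
python3 - <<'E'
from h import *
a=imaging.read_camera("scene");b=imaging.read_camera("top")
np.savez("s0.npz",**a);np.savez("t0.npz",**b)
cv2.imwrite("pics/scene0.png",a["frame"][:,:,::-1]);cv2.imwrite("pics/top0.png",b["frame"][:,:,::-1])
print(env.get_obs())
P=cloud(b);print([np.round(P[v,u]) for v,u in [(0,0),(0,639),(399,0),(399,639),(200,320)]])
E
```

```text
pics
{'clock': 0.1, 'joints': array([ 1.13261379e+00,  3.53632893e-01,  1.63404071e+00,  5.14619089e-05,
        1.15521603e+00, -2.42269712e-03]), 'joint_velocities': array([ 0.00224894, -0.00076811, -0.00222443, -0.00140269, -0.00039781,
       -0.00015333]), 'joint_efforts': array([-3.48996446e-04, -6.06360912e+01, -3.42817891e+01,  2.63415998e-06,
        3.92327594e-03, -2.04024667e-05]), 'eef_pos': array([263.64009509, 566.22911783, 247.61116831]), 'ee_rot': array([ 2.16170263e-01,  9.76355466e-01, -6.27678474e-04, -1.64677478e-04]), 'ft_force': array([-0.30214321, -0.74145737, -1.12707798]), 'torque': array([-0.00158082,  0.02422164, -0.02782059]), 'gripper_force': 0.0, 'finger_gap': 1.001551407186717}
[array([1284., 1060.,  -64.]), array([ 1286., -1236.,  -152.]), array([248., 425., 681.]), array([ -409., -1596.,  -745.]), array([560., -38.,   4.])]
```

View pics/top0.png

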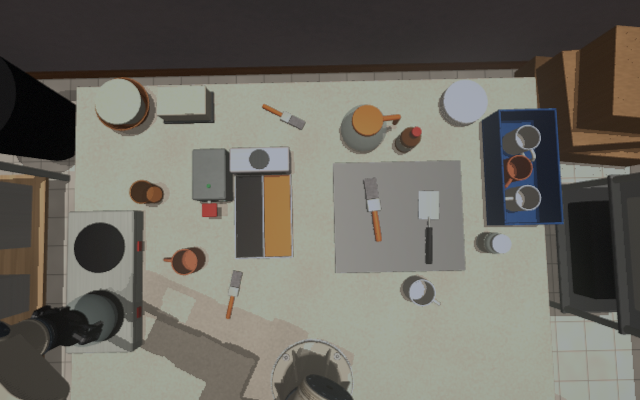

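View pics/scene0.png

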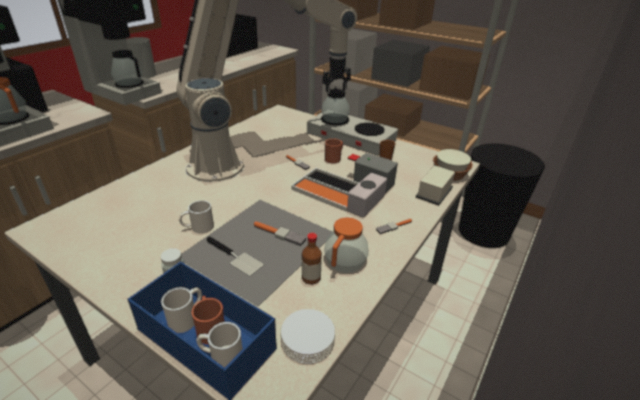

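The top view shows three brushes, at (373,208) on the mat, (283,117) and (234,294). The mat one is the longest and the only one on the drain mat, so it fits. The spatula is at (429,225) on the mat. The dryer tray is at (264,215), with black on the left and orange on the right, and the red lever is at (209,210). Next I'll measure these and make an enlarged crop.

Run:
```python
from h import *
b=dict(np.load("t0.npz"));P=cloud(b);f=b["frame"];hsv=cv2.cvtColor(f,cv2.COLOR_RGB2HSV).astype(int)
H,S,V=hsv[...,0],hsv[...,1],hsv[...,2]
def rep(n,m,box):
    u0,v0,u1,v1=box;k=np.zeros(m.shape,bool);k[v0:v1,u0:u1]=m[v0:v1,u0:u1];k&=np.isfinite(P[...,0])
    vs,us=np.nonzero(k);Q=P[k];c=np.median(Q,0);d=Q[:,:2]-Q[:,:2].mean(0);w,E=np.linalg.eigh(d.T@d);ax=E[:,1];ax=ax*np.sign(ax[0]);
    s=d@ax;t=d@E[:,0];print(n,k.sum(),'mean',Q.mean(0).round(1),'medz',c[2].round(1),'axis deg',np.degrees(np.arctan2(ax[1],ax[0])).round(1),'len',np.ptp(s).round(1),'wid',np.ptp(t).round(1),'ends',(Q[:,:2].mean(0)+ax*s.min()).round(1),(Q[:,:2].mean(0)+ax*s.max()).round(1))
org=(H<18)&(S>140)&(V>90)
rep('brush handle',org,(360,170,390,250));rep('small1',org,(255,95,310,135));rep('small2',org,(220,265,245,325))
rep('orange floor',org,(260,172,298,262));rep('black floor',V<60,(234,172,266,262))
rep('spat handle',V<60,(420,222,440,268))
rep('spat blade',(V>150),(410,185,445,222))
rep('red lever',((H<6)|(H>174))&(S>150)&(V>90),(195,195,225,222))
g=P[...,2]
rep('brush all z>12',(g>11)&(g<40),(355,170,395,250))
for n,p in dict(mat=(250,400),brushhd=(188,372),blower=(152,245),box=(170,210),lever=(210,209),blade=(204,429)).items(): print(n,P[p].round(1))
for n,bx,zr in [('box',(185,140,232,210),(95,125)),('blower',(225,140,295,180),(75,96)),('mugnear',(400,270,445,310),(70,110)),('mugleft',(160,240,205,280),(70,110)),('decanter',(335,100,405,160),(90,170)),('syrup',(390,120,425,160),(60,190)),('creamer',(478,228,512,258),(60,130)),('tumbler',(125,175,165,210),(60,120))]:
    rep(n,(g>zr[0])&(g<zr[1]),bx)
im=np.hstack([cv2.resize(f[140:280,330:470],(480,480),interpolation=cv2.INTER_CUBIC),cv2.resize(f[260:330,200:240],(160,280)).copy() if 0 else np.zeros((480,0,3),np.uint8)])
im2=cv2.resize(f[135:275,180:320],(320,320),interpolation=cv2.INTER_CUBIC);im2=np.vstack([im2,cv2.resize(f[95:135,250:330],(320,160),interpolation=cv2.INTER_CUBIC)])
cv2.imwrite("pics/crop1.png",np.hstack([im,im2])[:,:,::-1])
```

```text
brush handle 144 mean [ 472.6 -211.6   21.8] medz 21.5 axis deg 6.9 len 89.6 wid 15.0 ends [ 429.4 -216.8] [ 518.3 -206.1]
small1 69 mean [852.1 111.8  12.4] medz 12.6 axis deg 62.6 len 63.4 wid 10.7 ends [837.5  83.7] [866.7 139.9]
small2 77 mean [231.1 250.1  14. ] medz 13.7 axis deg -12.9 len 65.9 wid 11.4 ends [199.5 257.3] [263.7 242.6]
orange floor 1942 mean [514.7 100.3  10. ] medz 10.0 axis deg -0.4 len 253.5 wid 79.4 ends [388.7 101.1] [642.2  99.4]
black floor 400 mean [606.2 201.5  16. ] medz 10.8 axis deg -23.6 len 172.7 wid 85.6 ends [505.2 245.7] [663.4 176.5]
spat handle 187 mean [ 406.4 -371.8   19.8] medz 21.1 axis deg -2.1 len 110.2 wid 16.1 ends [ 354.  -369.9] [ 464.1 -373.9]
spat blade 556 mean [ 538.  -381.6    7. ] medz 7.0 axis deg -3.6 len 88.1 wid 63.3 ends [ 494.1 -378.8] [ 582.  -384.4]
red lever 175 mean [531.5 288.9  99.8] medz 99.8 axis deg 84.8 len 43.2 wid 37.6 ends [529.6 268. ] [533.5 311. ]
brush all z>12 623 mean [ 542.6 -204.2   21.7] medz 21.8 axis deg 6.7 len 200.0 wid 58.4 ends [ 427.  -217.8] [ 625.6 -194.5]
mat [ 396.4 -286.8    4.2]
brushhd
[... 365 characters left out ...]
36 mean [ 275.6 -333.7   83.9] medz 87.0 axis deg 55.2 len 105.3 wid 76.0 ends [ 241.3 -383.1] [ 301.4 -296.6]
mugleft 241 mean [382.5 371.7  84.2] medz 86.3 axis deg -87.4 len 104.0 wid 76.7 ends [379.8 430.8] [384.5 326.9]
decanter 1288 mean [ 771.4 -184.2  127.9] medz 139.3 axis deg 83.8 len 177.7 wid 112.9 ends [ 759.2 -295.6] [ 778.5 -119. ]
syrup 442 mean [ 733.5 -299.6  119.2] medz 115.5 axis deg 34.6 len 102.5 wid 53.8 ends [ 706.7 -318.1] [ 791.1 -259.9]
creamer 485 mean [ 418.4 -550.2   99.1] medz 107.9 axis deg -77.7 len 61.0 wid 63.7 ends [ 413.2 -526.2] [ 426.2 -585.9]
tumbler 347 mean [591.4 492.2  86.2] medz 87.9 axis deg 78.5 len 71.5 wid 70.2 ends [583.5 453.6] [597.8 523.6]
```

View pics/crop1.png

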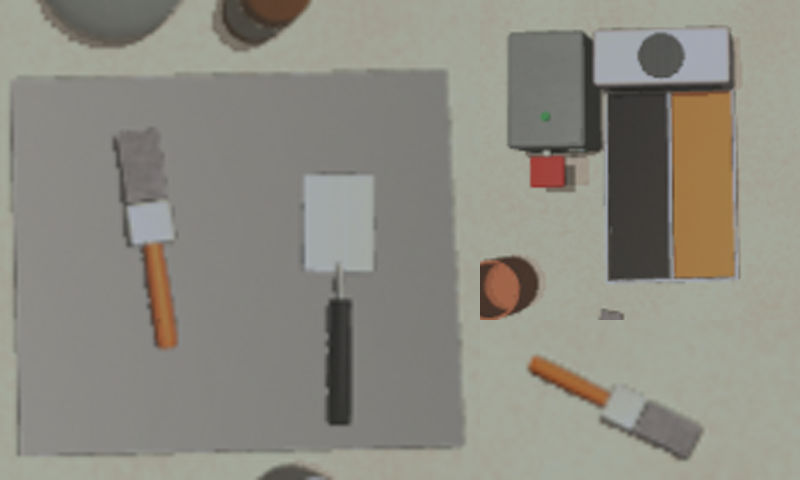

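The enlarged crop shows the mat brush (crop about (150,240)) with its full 200 mm length, measured at 200.0 mm. The other two brushes have handles about 65 mm long, so they are the small version. The spatula and tray are clear too. Now I'll move above the brush.

Call:
send_rows:
  rows:
    - [[1.1,-3.9,-0.3],[0,0,0.028],4]
    - [[1.1,-3.9,-0.3],[0,0,0.028],4]
    - [[1.1,-3.9,-0.3],[0,0,0.028],4]
    - [[1.1,-3.9,-0.3],[0,0,0.028],4]
    - [[1.1,-3.9,-0.3],[0,0,0.028],4]
    - [[1.1,-3.9,-0.3],[0,0,0.028],4]
    - [[1.1,-3.9,-0.3],[0,0,0.028],4]
    - [[1.1,-3.9,-0.3],[0,0,0.028],4]
  grip_force: 60

```text
clock: 0.9
eef_pos: [351.8, 252.9, 224.0]
ee_rot: [0.105, 0.994, -0.0, -0.0]
ft_force: [1.2, -0.2, -0.5]
finger_gap: 0.469
gripper_force: 0.0
```

Call:
send_rows:
  rows:
    - [[1.1,-3.9,-0.3],[0,0,0.028],4]
    - [[1.1,-3.9,-0.3],[0,0,0.028],4]
    - [[1.1,-3.9,-0.3],[0,0,0.028],4]
    - [[1.1,-3.9,-0.3],[0,0,0.028],4]
    - [[1.1,-3.9,-0.3],[0,0,0.028],4]
    - [[1.1,-3.9,-0.3],[0,0,0.028],4]
    - [[1.1,-3.9,-0.3],[0,0,0.028],4]
    - [[1.1,-3.9,-0.3],[0,0,0.028],4]

```text
clock: 1.7
eef_pos: [439.9, -59.2, 200.1]
ee_rot: [-0.007, 1.0, 0.0, 0.0]
ft_force: [0.7, 1.2, -0.8]
finger_gap: 0.471
gripper_force: 0.0
```

Call:
send_rows:
  rows:
    - [[1.1,-3.8,-0.4],[0,0,0.028],4]
    - [[1.1,-3.8,-0.4],[0,0,0.028],4]
    - [[1.1,-3.8,-0.4],[0,0,0.028],4]
    - [[1.1,-3.8,-0.4],[0,0,0.028],4]
    - [[0,0,0],[0,0,0],4]
    - [[0,0,0],[0,0,0],4]

```text
clock: 2.3
eef_pos: [483.3, -209.8, 183.7]
ee_rot: [-0.061, 0.998, 0.0, -0.001]
ft_force: [0.1, 0.4, -0.3]
finger_gap: 0.472
gripper_force: 0.0
```

```bash
cat >> h.py <<'E'
from scipy.spatial.transform import Rotation as Ro
def wrist(fn):
    o=env.get_obs();c=imaging.read_camera("wrist");z=c["z_map"].astype(float);K=np.array(c["camera_matrix"]);v,u=np.mgrid[:400,:640]
    P=np.stack([(u-K[0,2])/K[0,0]*z,(v-K[1,2])/K[1,1]*z,z],-1)
    T=np.array(c["hand_eye"]);P=P@T[:3,:3].T+T[:3,3]
    R=Ro.from_quat(o["ee_rot"]).as_matrix();P=P@R.T+o["eef_pos"];P[z==0]=np.nan
    cv2.imwrite("pics/"+fn,c["frame"][:,:,::-1]);print(o["clock"],o["eef_pos"].round(1),'tool y deg',np.degrees(np.arctan2(R[1,1],R[0,1])).round(2),'z',R[:,2].round(4),'F',o["ft_force"].round(2),'gap',round(o["finger_gap"],3),'gf',o["gripper_force"])
    return c["frame"],P,T
def rep(n,k,P):
    k=k&np.isfinite(P[...,0]);
    k=k.astype(np.uint8);nn,L,st,_=cv2.connectedComponentsWithStats(k);k=L==(1+st[1:,4].argmax())
    Q=P[k];r=cv2.minAreaRect(Q[:,:2].astype(np.float32));vs,us=np.nonzero(k)
    print(n,k.sum(),'px',us.mean().round(),vs.mean().round(),'rect c',np.round(r[0],1),'size',np.round(r[1],1),'ang',round(r[2],2),'zmed',np.median(Q[:,2]).round(1),'zmax',np.percentile(Q[:,2],95).round(1))
    return k
def masks(f):
    h=cv2.cvtColor(f,cv2.COLOR_RGB2HSV).astype(int);H,S,V=h[...,0],h[...,1],h[...,2]
    return (H<18)&(S>140)&(V>70),(V<60),((H<6)|(H>174))&(S>150)&(V>80)
E
python3 - <<'E'
from h import *
f,P,T=wrist("w1.png");o,b,r=masks(f);print(T.round(2))
rep('org handle',o,P);z=P[...,2];rep('brush',(z>11)&(z<32),P)
E
```

```text
2.3 [ 483.3 -209.8  183.7] tool y deg 96.99 z [-1.3e-03  8.0e-04 -1.0e+00] F [ 0.06  0.44 -0.29] gap 0.472 gf 0.0
[[  -0.     -0.96   -0.28   71.12]
 [   1.      0.     -0.     -0.24]
 [   0.     -0.28    0.96 -124.54]
 [   0.      0.      0.      1.  ]]
org handle 11610 px 592.0 233.0 rect c [544.8  19.2] size [261.9 277. ] ang 18.39 zmed 8.7 zmax 9.8
brush 4682 px 320.0 226.0 rect c [ 526.7 -207.2] size [198.7  41.9] ang 7.31 zmed 21.0 zmax 23.5
```

View pics/w1.png

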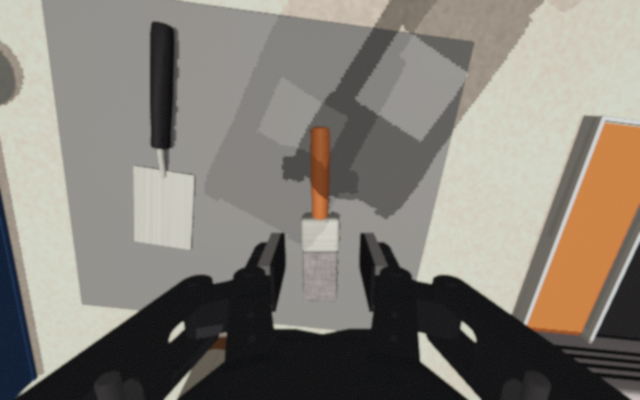

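The wrist view has the brush centred between the fingers (handle near (320,170)), and the spatula is at (160,140). The size comes out at 199 x 42 mm, which matches. I'll descend and grip.

Call:
send_rows:
  rows:
    - [[0.2,-0.1,-4],[0,0,0],4]
    - [[0,-0.1,-4],[0,0,0],4]
    - [[0,0,-4],[0,0,0],4]
    - [[0,0,-2.5],[0,0,0],4]
    - [[0,0,-1],[0,0,0],4]
    - [[0,0,-0.4],[0,0,0],4]
    - [[0,0,0],[0,0,0],4]

```text
clock: 3.05
eef_pos: [486.2, -211.0, 25.9]
ee_rot: [-0.062, 0.998, -0.0, 0.0]
ft_force: [-0.2, 1.0, 0.7]
finger_gap: 0.468
gripper_force: 0.0
```

Call:
send_rows:
  rows:
    - [[0,0,0],[0,0,0],1.5]
    - [[0,0,0],[0,0,0],1.5]
    - [[0,0,0],[0,0,0],1.5]
    - [[0,0,0],[0,0,0],1.5]
    - [[0,0,0],[0,0,0],1.5]

```text
clock: 3.55
eef_pos: [486.8, -211.7, 26.9]
ee_rot: [-0.062, 0.998, -0.0, 0.001]
ft_force: [-0.5, 1.7, 7.0]
finger_gap: 0.196
gripper_force: 58.5
```

Call:
send_rows:
  rows:
    - [[0,0,1],[0,0,0],1.5]
    - [[0,0,3],[0,0,0],1.5]
    - [[0,0,4],[0,0,0],1.5]
    - [[0,0,4],[0,0,0],1.5]
    - [[0,0,0],[0,0,0],1.5]

```text
clock: 4.05
eef_pos: [489.0, -212.9, 151.4]
ee_rot: [-0.062, 0.998, -0.002, 0.004]
ft_force: [1.5, -1.0, -0.3]
finger_gap: 0.197
gripper_force: 58.9
```

Run:
```python
from h import *
f,P,T=wrist("w2.png");o,b,r=masks(f);z=P[...,2]
e=env.get_obs()["eef_pos"][2]
print("spatula:");k=rep('sp',(z>5.2)&(z<32)&(np.arange(640)[None]<260)&(P[...,1]<-300)&(P[...,1]>-450)&(P[...,0]>330)&(P[...,0]<600),P)
kk=o&(np.abs(P[...,0]-460)<60)&(np.abs(P[...,1]+215)<40)&(z>60);k=rep('handle',kk,P)
for x in (435,445,455,465,475): m=k&(abs(P[...,0]-x)<4); print(x,m.sum(),P[m].mean(0).round(1) if m.any() else '')
m=(z>60)&(z<e)&(abs(P[...,0]-590)<30)&(abs(P[...,1]+200)<40);print('head',m.sum(),np.nanmedian(P[m],0).round(1) if m.any() else '')
```

```text
4.05 [ 489.  -212.9  151.4] tool y deg 97.11 z [ 0.009 -0.004 -1.   ] F [ 1.48 -1.02 -0.28] gap 0.197 gf 58.86612117290497
spatula:
sp 8990 px 148.0 149.0 rect c [ 469.  -378.3] size [ 65.5 229.5] ang 87.2 zmed 7.0 zmax 22.7
handle 6031 px 322.0 219.0 rect c [ 475.3 -215.3] size [91.2 19.1] ang 6.25 zmed 145.8 zmax 147.5
435 686 [ 435.1 -219.6  144.7]
445 685 [ 445.  -218.6  145.2]
455 619 [ 454.9 -217.3  145.4]
465 572 [ 465.  -216.2  145.5]
475 540 [ 474.9 -214.9  145.6]
head 0
```

View pics/w2.png

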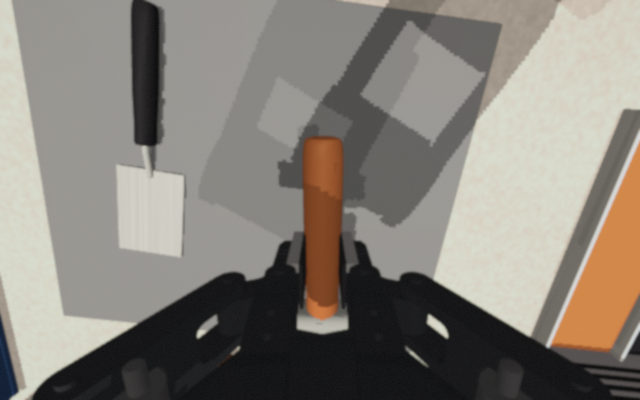

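The brush is held level by the handle at (322,220). The spatula measures 65.5 x 229.5 mm, centre (469,-378), yaw -2.8°. I'll carry the brush to the orange compartment, with its origin at about (515,100).

Call:
send_rows:
  rows:
    - [[-0.1,1.5,0],[0,0,-0.01],1.5]
    - [[-0.2,3.5,0],[0,0,-0.02],1.5]
    - [[-0.2,4.5,0],[0,0,-0.02],1.5]
    - [[-0.2,4.8,0],[0,0,-0.02],1.5]
    - [[-0.2,4.8,0],[0,0,-0.02],1.5]
    - [[-0.2,4.8,0],[0,0,-0.02],1.5]
    - [[-0.2,4.0,0],[0,0,-0.02],1.5]
    - [[-0.1,2.4,-2],[0,0,0],1.5]

```text
clock: 4.9
eef_pos: [472.5, 94.3, 126.4]
ee_rot: [0.002, 1.0, 0.0, 0.002]
ft_force: [0.7, -0.5, -0.8]
finger_gap: 0.198
gripper_force: 58.9
```

Call:
send_rows:
  rows:
    - [[0,1,-3],[0,0,0],1.5]
    - [[0,0,-2],[0,0,0],1.5]
    - [[0,0,0],[0,0,0],1.5]
    - [[0,0,0],[0,0,0],1.5]

```text
clock: 5.3
eef_pos: [471.2, 101.4, 75.1]
ee_rot: [0.003, 1.0, -0.0, -0.001]
ft_force: [-0.8, 0.4, -0.7]
finger_gap: 0.201
gripper_force: 58.9
```

Run:
```python
from h import *
f,P,T=wrist("w3.png");o,b,r=masks(f);z=P[...,2]
rep('floor',o&(z<14)&(z>5),P);k=rep('handle',o&(z>50)&(z<120),P)
q=P[k];x=q[:,0];s=(q[:,2]>np.percentile(q[:,2],70));print(np.polyfit(x[s],q[s,2],1),np.polyfit(x,q[:,1],1),x.min(),np.percentile(q[:,2],97))
rep('black',b&(z<14)&(z>5)&(P[...,1]>130),P)
c=imaging.read_camera("top");Q=cloud(c);m=(Q[...,2]>40)&(Q[...,2]<90)&(abs(Q[...,1]-100)<35)&(Q[...,0]>545)&(Q[...,0]<640);rep('top head',m,Q)
for n,p in dict(bl=(152,245),).items(): print(n,Q[p])
```

```text
5.3 [471.2 101.4  75.1] tool y deg 89.67 z [-1.7e-03 -4.0e-04 -1.0e+00] F [-0.76  0.4  -0.72] gap 0.201 gf 58.93989980220795
floor 13268 px 313.0 164.0 rect c [452.1  97.4] size [125.2  83.3] ang 0.28 zmed 8.9 zmax 10.0
handle 6479 px 322.0 221.0 rect c [460.  101.2] size [20.1 96.7] ang 88.7 zmed 69.5 zmax 71.4
[-7.80052618e-04  7.12733221e+01] [-1.19413885e-02  1.06738172e+02] 411.7449291136568 71.57337676717266
black 21804 px 449.0 186.0 rect c [469.2 187.1] size [160.1  80.3] ang 0.08 zmed 8.9 zmax 9.9
top head 281 px 275.0 193.0 rect c [578.5  98.4] size [36.8 64.8] ang 89.54 zmed 70.0 zmax 73.2
bl [702.45086881 183.84076805  91.38276862]
```

Call:
send_rows:
  rows:
    - [[0.2,-0.1,-2],[0,0,0],1.5]
    - [[0,0,-1.2],[0,0,0],1.5]
    - [[0,0,-0.5],[0,0,0],1.5]
    - [[0,0,-0.2],[0,0,0],1.5]
    - [[0,0,0],[0,0,0],1.5]
    - [[0,0,0],[0,0,0],1.5]

```text
clock: 6.0
eef_pos: [474.1, 100.6, 36.7]
ee_rot: [0.003, 1.0, 0.0, 0.0]
ft_force: [-0.8, -0.3, -0.8]
finger_gap: 0.198
gripper_force: 58.9
```

Call:
send_rows:
  rows:
    - [[0,0,-0.1],[0,0,0],1.5]
    - [[0,0,-0.1],[0,0,0],1.5]
    - [[0,0,0],[0,0,0],1.5]

```text
clock: 6.3
eef_pos: [473.8, 100.6, 34.3]
ee_rot: [0.003, 1.0, 0.0, 0.0]
ft_force: [-0.3, 0.1, -2.0]
finger_gap: 0.194
gripper_force: 58.9
```

Call:
send_rows:
  rows:
    - [[0,0,-0.05],[0,0,0],1.5]
    - [[0,0,0],[0,0,0],1.5]

```text
clock: 6.5
eef_pos: [473.8, 100.6, 33.8]
ee_rot: [0.003, 1.0, -0.0, -0.0]
ft_force: [-0.3, -0.2, -1.4]
finger_gap: 0.194
gripper_force: 58.9
```

Call:
send_rows:
  rows:
    - [[0,0,-0.05],[0,0,0],1.5]
    - [[0,0,0],[0,0,0],1.5]

```text
clock: 6.7
eef_pos: [473.8, 100.6, 33.2]
ee_rot: [0.003, 1.0, -0.0, -0.0]
ft_force: [-0.3, -0.0, -1.0]
finger_gap: 0.199
gripper_force: 58.9
```

Call:
send_rows:
  rows:
    - [[0,0,-0.05],[0,0,0],1.5]
    - [[0,0,0],[0,0,0],1.5]

```text
clock: 6.9
eef_pos: [473.9, 100.6, 32.9]
ee_rot: [0.003, 1.0, 0.0, 0.0]
ft_force: [-1.2, -0.8, 3.7]
finger_gap: 0.196
gripper_force: 59.4
```

Call:
send_rows:
  rows:
    - [[0,0,-0.05],[0,0,0],1.5]
    - [[0,0,0],[0,0,0],1.5]

```text
clock: 7.1
eef_pos: [473.9, 100.6, 32.9]
ee_rot: [0.003, 1.0, 0.0, 0.0]
ft_force: [-3.0, 0.0, 12.1]
finger_gap: 0.196
gripper_force: 60.4
```

Contact at 32.9. I'll open a little and lift.

Call:
send_rows:
  rows:
    - [[0,0,0.05],[0,0,0],3.2]
    - [[0,0,0],[0,0,0],3.2]
    - [[0,0,0],[0,0,0],3.2]
    - [[0,0,1],[0,0,0],3.2]
    - [[0,0,3],[0,0,0],3.2]
    - [[0,0,4],[0,0,0],4]
    - [[0,0,3],[0,0,0],4]
    - [[0,0,0],[0,0,0],4]

```text
clock: 7.9
eef_pos: [476.4, 101.1, 147.1]
ee_rot: [0.003, 1.0, 0.001, 0.004]
ft_force: [0.3, 0.1, -0.3]
finger_gap: 0.467
gripper_force: 0.0
```

Run:
```python
from h import *
f,P,T=wrist("w4.png");o,b,r=masks(f);z=P[...,2]
rep('floor',o&(z<14)&(z>5),P);k=rep('brush',(z>15)&(z<36)&(abs(P[...,1]-99)<36)&(P[...,0]<632)&(P[...,0]>395),P)
rep('black',b&(z<14)&(z>5)&(P[...,1]>130),P)
```

```text
7.9 [476.4 101.1 147.1] tool y deg 89.67 z [ 0.0071  0.0015 -1.    ] F [ 0.33  0.09 -0.27] gap 0.467 gf 0.0
floor 12011 px 319.0 198.0 rect c [517.2  98.4] size [ 83.9 254.9] ang 89.95 zmed 8.9 zmax 10.0
brush 6205 px 322.0 234.0 rect c [514.1 100.3] size [ 41.8 199.3] ang 89.82 zmed 27.0 zmax 29.4
black 14246 px 416.0 176.0 rect c [485.  186.6] size [190.9  80. ] ang 0.2 zmed 8.8 zmax 9.9
```

Brush at (514,100), flat, 199 mm long, in the floor centred at (517,98). Next, the spatula.

Call:
send_rows:
  rows:
    - [[-0.4,-3,0],[0,0,-0.005],4]
    - [[-0.5,-4.5,0],[0,0,-0.005],4]
    - [[-0.5,-4.9,0],[0,0,-0.005],4]
    - [[-0.5,-4.9,0],[0,0,-0.005],4]
    - [[-0.5,-4.9,0],[0,0,-0.005],4]
    - [[-0.5,-4.9,0],[0,0,-0.005],4]
    - [[-0.5,-4.9,0],[0,0,-0.005],4]
    - [[-0.5,-4.9,0],[0,0,-0.005],4]

```text
clock: 8.75
eef_pos: [433.6, -270.1, 141.9]
ee_rot: [0.023, 1.0, 0.0, -0.001]
ft_force: [1.5, 0.0, 0.8]
finger_gap: 0.463
gripper_force: 0.0
```

Call:
send_rows:
  rows:
    - [[-0.5,-4.9,0],[0,0,-0.003],4]
    - [[-0.5,-4.3,0],[0,0,0],4]
    - [[-0.3,-1.5,-2],[0,0,0],4]
    - [[0,0,-2],[0,0,0],4]
    - [[0,0,0],[0,0,0],4]
    - [[0,0,0],[0,0,0],4]

```text
clock: 9.35
eef_pos: [421.2, -374.7, 102.0]
ee_rot: [0.024, 1.0, 0.001, -0.001]
ft_force: [0.2, -0.3, 0.1]
finger_gap: 0.467
gripper_force: 0.0
```

Run:
```python
from h import *
f,P,T=wrist("w5.png");z=P[...,2]
rep('handle',(z>12)&(z<32)&(abs(P[...,1]+375)<25)&(P[...,0]<470)&(P[...,0]>330),P)
rep('sp',(z>5.2)&(z<32)&(abs(P[...,1]+375)<55)&(P[...,0]>330),P)
```

```text
9.35 [ 421.2 -374.7  102. ] tool y deg 87.2 z [-0.0019  0.0017 -1.    ] F [ 0.19 -0.3   0.12] gap 0.467 gf 0.0
handle 3630 px 320.0 187.0 rect c [ 411.5 -375.8] size [ 20.  114.7] ang 87.1 zmed 21.1 zmax 23.0
sp 6914 px 320.0 242.0 rect c [ 451.3 -378. ] size [ 64.7 194.4] ang 87.44 zmed 15.4 zmax 22.7
```

Call:
send_rows:
  rows:
    - [[0.1,-0.1,-3],[0,0,0],4]
    - [[0,0,-2.5],[0,0,0],4]
    - [[0,0,-1.4],[0,0,0],4]
    - [[0,0,-0.7],[0,0,0],4]
    - [[0,0,0],[0,0,0],4]

```text
clock: 9.9
eef_pos: [422.9, -376.1, 26.7]
ee_rot: [0.024, 1.0, 0.0, -0.0]
ft_force: [-0.3, 0.5, 1.0]
finger_gap: 0.466
gripper_force: 0.0
```

Call:
send_rows:
  rows:
    - [[0,0,0],[0,0,0],1.5]
    - [[0,0,0],[0,0,0],1.5]
    - [[0,0,0],[0,0,0],1.5]
    - [[0,0,0],[0,0,0],1.5]
    - [[0,0,0],[0,0,0],1.5]
  grip_force: 80

```text
clock: 10.4
eef_pos: [423.4, -376.9, 28.1]
ee_rot: [0.024, 1.0, -0.001, 0.001]
ft_force: [-1.0, 0.9, 6.7]
finger_gap: 0.19
gripper_force: 64.8
```

Call:
send_rows:
  rows:
    - [[0,0,0.5],[0,0,0],1.5]
    - [[0,0,2],[0,0,0],1.5]
    - [[0,0,4],[0,0,0],1.5]
    - [[0,0,4],[0,0,0],1.5]
    - [[0,0,2],[0,0,0],1.5]
    - [[0,0,0],[0,0,0],1.5]

```text
clock: 11.0
eef_pos: [424.3, -377.8, 155.5]
ee_rot: [0.024, 1.0, -0.002, 0.002]
ft_force: [0.4, -0.4, -2.2]
finger_gap: 0.194
gripper_force: 64.3
```

Run:
```python
from h import *
f,P,T=wrist("w6.png");z=P[...,2]
k=rep('handle',(z>100)&(z<160)&(abs(P[...,1]+375)<22)&(P[...,0]<405)&(P[...,0]>330),P)
q=P[k];x=q[:,0];s=np.abs(q[:,1]-np.polyval(np.polyfit(x,q[:,1],1),x))<3;print(np.polyfit(x[s],q[s,2],1),q[s,2].mean(),x.min(),np.polyfit(x,q[:,1],1))
c=imaging.read_camera("top");Q=cloud(c);m=(Q[...,2]>60)&(Q[...,2]<160)&(abs(Q[...,1]+380)<50)&(Q[...,0]>500)&(Q[...,0]<620);k=rep('blade',m,Q)
```

```text
11.0 [ 424.3 -377.8  155.5] tool y deg 87.2 z [ 0.0047 -0.0043 -1.    ] F [ 0.38 -0.42 -2.21] gap 0.194 gf 64.34722065925598
handle 4201 px 322.0 167.0 rect c [ 380.1 -375.9] size [20.  50.4] ang 87.39 zmed 148.5 zmax 150.3
[2.99994184e-02 1.38115143e+02] 149.4705856104117 354.6772395917547 [-4.24739929e-02 -3.59811305e+02]
blade 664 px 441.0 201.0 rect c [ 542.  -382.1] size [65.4 80.5] ang 88.69 zmed 131.9 zmax 135.4
```

Call:
send_rows:
  rows:
    - [[0.4,1.5,0],[0,0,0.005],1.5]
    - [[0.4,3.5,0],[0,0,0.005],1.5]
    - [[0.4,4.5,0],[0,0,0.005],1.5]
    - [[0.4,4.9,0],[0,0,0.005],1.5]
    - [[0.4,4.9,0],[0,0,0.005],1.5]
    - [[0.4,4.9,0],[0,0,0.005],1.5]
    - [[0.4,4.9,0],[0,0,0.005],1.5]
    - [[0.4,4.9,0],[0,0,0.005],1.5]

```text
clock: 11.9
eef_pos: [453.2, -33.8, 150.4]
ee_rot: [0.004, 1.0, 0.0, -0.001]
ft_force: [1.1, 0.4, -2.1]
finger_gap: 0.188
gripper_force: 64.4
```

Call:
send_rows:
  rows:
    - [[0.4,4.9,0],[0,0,0.005],1.5]
    - [[0.4,4.9,0],[0,0,0],1.5]
    - [[0.4,4.9,0],[0,0,0],1.5]
    - [[0.2,4,0],[0,0,0],1.5]
    - [[0,2.5,-2],[0,0,0],1.5]
    - [[0,1.3,-4],[0,0,0],1.5]
    - [[0,0,-1.5],[0,0,0],1.5]
    - [[0,0,0],[0,0,0],1.5]

```text
clock: 12.7
eef_pos: [465.3, 188.4, 73.2]
ee_rot: [0.001, 1.0, -0.001, -0.004]
ft_force: [-0.3, -0.3, -1.3]
finger_gap: 0.193
gripper_force: 64.4
```

Run:
```python
from h import *
f,P,T=wrist("w7.png");o,b,r=masks(f);z=P[...,2]
k=rep('handle',(z>45)&(z<85)&(abs(P[...,1]-187)<22)&(P[...,0]<458)&(P[...,0]>370),P)
q=P[k];x=q[:,0];s=np.abs(q[:,1]-np.polyval(np.polyfit(x,q[:,1],1),x))<3;print(np.polyfit(x[s],q[s,2],1),q[s,2].mean(),x.min(),np.polyfit(x,q[:,1],1))
rep('black',b&(z<14)&(z>5)&(P[...,1]>130)&(P[...,1]<245),P)
c=imaging.read_camera("top");Q=cloud(c);m=(Q[...,2]>45)&(Q[...,2]<85)&(abs(Q[...,1]-187)<46)&(Q[...,0]>530)&(Q[...,0]<638);k=rep('blade',m,Q)
```

```text
12.7 [465.3 188.4  73.2] tool y deg 89.87 z [-0.0071 -0.0027 -1.    ] F [-0.26 -0.26 -1.35] gap 0.193 gf 64.36733365058899
handle 5704 px 322.0 185.0 rect c [426.8 187.7] size [30.8 62.4] ang 89.99 zmed 67.0 zmax 76.2
[8.56035285e-03 6.41952609e+01] 67.83094109286883 395.6160360098565 [6.77164455e-04 1.87966512e+02]
black 6101 px 279.0 175.0 rect c [448.7 160.6] size [ 33.6 119.3] ang 89.6 zmed 8.9 zmax 10.0
blade 608 px 247.0 194.0 rect c [577.8 188.5] size [94.6 65.8] ang 2.17 zmed 53.1 zmax 57.1
```

Call:
send_rows:
  rows:
    - [[0.4,-0.1,-2],[0,0,0],1.5]
    - [[0,0,-1],[0,0,0],1.5]
    - [[0,0,-0.3],[0,0,0],1.5]
    - [[0,0,0],[0,0,0],1.5]
    - [[0,0,0],[0,0,0],1.5]

```text
clock: 13.3
eef_pos: [473.1, 187.6, 44.4]
ee_rot: [0.002, 1.0, 0.0, 0.0]
ft_force: [-0.3, 0.7, -1.5]
finger_gap: 0.191
gripper_force: 64.4
```

Call:
send_rows:
  rows:
    - [[0,0,-0.1],[0,0,0],1.5]
    - [[0,0,0],[0,0,0],1.5]

```text
clock: 13.5
eef_pos: [473.1, 187.7, 43.2]
ee_rot: [0.002, 1.0, 0.0, 0.0]
ft_force: [-0.1, -0.6, -1.9]
finger_gap: 0.193
gripper_force: 64.4
```

Call:
send_rows:
  rows:
    - [[0,0,-0.1],[0,0,0],1.5]
    - [[0,0,0],[0,0,0],1.5]

```text
clock: 13.7
eef_pos: [472.8, 187.6, 41.8]
ee_rot: [0.002, 1.0, -0.0, -0.0]
ft_force: [-0.2, -0.0, -1.3]
finger_gap: 0.191
gripper_force: 64.4
```

Call:
send_rows:
  rows:
    - [[0,0,-0.3],[0,0,0],1.5]
    - [[0,0,-0.1],[0,0,0],1.5]
    - [[0,0,0],[0,0,0],1.5]

```text
clock: 14.0
eef_pos: [472.6, 187.5, 37.5]
ee_rot: [0.002, 1.0, -0.0, -0.0]
ft_force: [0.3, -0.5, -1.3]
finger_gap: 0.19
gripper_force: 64.4
```

Call:
send_rows:
  rows:
    - [[0,0,-0.1],[0,0,0],1.5]
    - [[0,0,0],[0,0,0],1.5]

```text
clock: 14.2
eef_pos: [472.8, 187.6, 36.7]
ee_rot: [0.002, 1.0, -0.0, -0.0]
ft_force: [-0.0, -0.8, -1.2]
finger_gap: 0.193
gripper_force: 64.4
```

Call:
send_rows:
  rows:
    - [[0,0,-0.1],[0,0,0],1.5]
    - [[0,0,0],[0,0,0],1.5]

```text
clock: 14.4
eef_pos: [472.8, 187.6, 35.7]
ee_rot: [0.002, 1.0, -0.0, -0.0]
ft_force: [0.9, 1.2, -1.6]
finger_gap: 0.195
gripper_force: 64.4
```

Call:
send_rows:
  rows:
    - [[0,0,-0.1],[0,0,0],1.5]
    - [[0,0,0],[0,0,0],1.5]

```text
clock: 14.6
eef_pos: [472.8, 187.5, 34.7]
ee_rot: [0.002, 1.0, -0.0, -0.0]
ft_force: [0.2, -0.1, -2.4]
finger_gap: 0.189
gripper_force: 64.4
```

Call:
send_rows:
  rows:
    - [[0,0,-0.05],[0,0,0],1.5]
    - [[0,0,0],[0,0,0],1.5]

```text
clock: 14.8
eef_pos: [472.8, 187.6, 34.2]
ee_rot: [0.002, 1.0, -0.0, -0.0]
ft_force: [-0.7, 0.5, -1.6]
finger_gap: 0.193
gripper_force: 64.4
```

Call:
send_rows:
  rows:
    - [[0,0,-0.05],[0,0,0],1.5]
    - [[0,0,0],[0,0,0],1.5]

```text
clock: 15.0
eef_pos: [472.9, 187.6, 34.1]
ee_rot: [0.002, 1.0, -0.0, 0.0]
ft_force: [-1.5, -1.0, 3.3]
finger_gap: 0.189
gripper_force: 65.1
```

Contact with the floor. I'll release and lift, then inspect from above.

Call:
send_rows:
  rows:
    - [[0,0,0],[0,0,0],3.2]
    - [[0,0,0],[0,0,0],3.2]
    - [[0,0,0],[0,0,0],3.2]
    - [[0,0,1],[0,0,0],3.2]
    - [[0,0,3],[0,0,0],3.2]
    - [[0,0,4],[0,0,0],3.2]
    - [[0,0,4],[0,0,0],2]
    - [[0,0,2],[0,0,0],0]

```text
clock: 15.8
eef_pos: [474.1, 188.1, 177.8]
ee_rot: [0.002, 1.0, 0.001, 0.002]
ft_force: [0.5, 0.7, 0.7]
finger_gap: 0.073
gripper_force: 0.0
```

Call:
send_rows:
  rows:
    - [[0,0,0],[0,0,0],0]
    - [[0,0,0],[0,0,0],0]

```text
clock: 16.0
eef_pos: [472.8, 187.6, 174.2]
ee_rot: [0.002, 1.0, 0.0, 0.001]
ft_force: [0.1, -0.8, 0.0]
finger_gap: 0.001
gripper_force: 0.0
```

Run:
```python
from h import *
f,P,T=wrist("w8.png");o,b,r=masks(f);z=P[...,2]
rep('spat',(z>11.5)&(z<36)&(abs(P[...,1]-187)<38)&(P[...,0]<640)&(P[...,0]>392),P)
rep('handle',(z>15)&(z<36)&(abs(P[...,1]-187)<38)&(P[...,0]<640)&(P[...,0]>392),P)
rep('brush',(z>15)&(z<36)&(abs(P[...,1]-99)<36)&(P[...,0]<632)&(P[...,0]>395),P)
rep('red',r&(z>60),P)
c=imaging.read_camera("top");Q=cloud(c);_,_,r=masks(c["frame"]);rep('red top',r&(Q[...,2]>80)&(Q[...,0]>490)&(Q[...,1]>230)&(Q[...,1]<330)&(Q[...,0]<570),Q)
```

```text
16.0 [472.8 187.6 174.2] tool y deg 89.78 z [ 1.e-03  4.e-04 -1.e+00] F [ 0.11 -0.81  0.04] gap 0.001 gf 0.0
spat 2244 px 322.0 169.0 rect c [463.3 187.4] size [118.8  19.3] ang 0.31 zmed 27.0 zmax 29.1
handle 2244 px 322.0 169.0 rect c [463.3 187.4] size [118.8  19.3] ang 0.31 zmed 27.0 zmax 29.1
brush 4181 px 238.0 212.0 rect c [497.6 100. ] size [166.3  42. ] ang 1.1 zmed 27.5 zmax 29.6
red 2217 px 451.0 277.0 rect c [515.4 272.5] size [143.3  42.2] ang 55.33 zmed 98.7 zmax 100.0
red top 33 px 206.0 205.0 rect c [547.6 294. ] size [12.  30.9] ang 18.23 zmed 99.7 zmax 103.2
```

View pics/w8.png

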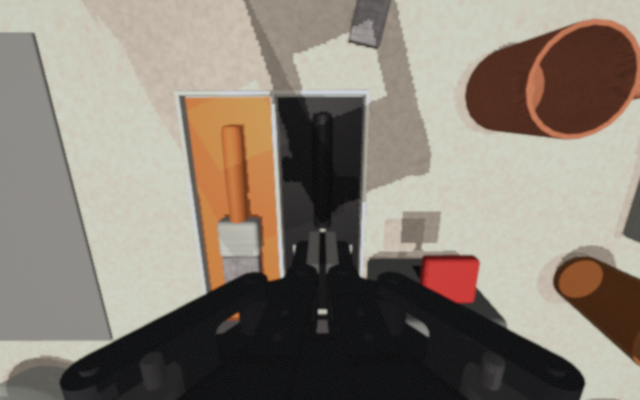

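The wrist view shows the brush flat in the orange compartment (235,190) and the spatula flat in the black one (322,170). The red paddle is at (449,278). I'll go to the lever with the fingers shut.

Call:
send_rows:
  rows:
    - [[1.2,2.5,0],[0,0,0],0]
    - [[1.6,3,0],[0,0,0],0]
    - [[1.6,3,-1],[0,0,0],0]
    - [[1.2,1.8,-2],[0,0,0],0]
    - [[0,0,-1],[0,0,0],0]
    - [[0,0,0],[0,0,0],0]
    - [[0,0,0],[0,0,0],0]

```text
clock: 16.8
eef_pos: [527.8, 289.6, 132.9]
ee_rot: [0.002, 1.0, -0.001, -0.001]
ft_force: [0.9, -0.5, 1.7]
finger_gap: -0.002
gripper_force: 0.0
```

Run:
```python
from h import *
f,P,T=wrist("w9.png");o,b,r=masks(f);z=P[...,2]
rep('red',r&(z>92)&(z<104)&(abs(P[...,1]-291)<40),P)
```

```text
16.8 [527.8 289.6 132.9] tool y deg 89.77 z [-0.0023 -0.0014 -1.    ] F [ 0.86 -0.49  1.73] gap -0.002 gf 0.0
red 2204 px 324.0 227.0 rect c [531.8 289.8] size [37.  43.2] ang 0.35 zmed 98.7 zmax 99.8
```

View pics/w9.png

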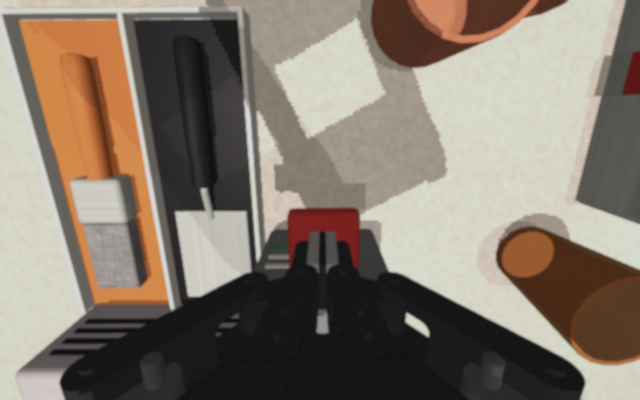

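The fingers are centred over the red paddle (324,235), and both utensils lie flat with heads to the blower. Now I'll press.

Call:
send_rows:
  rows:
    - [[0.2,0,-1],[0,0,0],0]
    - [[0,0,-0.8],[0,0,0],0]
    - [[0,0,-1],[0,0,0],0]
    - [[0,0,-1],[0,0,0],0]
    - [[0,0,-1],[0,0,0],0]
    - [[0,0,-0.6],[0,0,0],0]
    - [[0,0,0],[0,0,0],0]
    - [[0,0,0],[0,0,0],0]

```text
clock: 17.65
eef_pos: [531.3, 290.3, 80.0]
ee_rot: [0.002, 1.0, 0.0, 0.0]
ft_force: [-0.5, -1.2, 6.4]
finger_gap: -0.001
gripper_force: 3.2
```

Call:
send_rows:
  rows:
    - [[0,0,-0.3],[0,0,0],0]
    - [[0,0,-0.3],[0,0,0],0]
    - [[0,0,0],[0,0,0],0]
    - [[0,0,0],[0,0,0],0]

```text
clock: 18.05
eef_pos: [531.3, 290.3, 73.9]
ee_rot: [0.002, 1.0, 0.0, 0.001]
ft_force: [2.0, -2.5, 5.9]
finger_gap: -0.001
gripper_force: 2.5
```

Call:
send_rows:
  rows:
    - [[0,0,-0.15],[0,0,0],0]
    - [[0,0,0],[0,0,0],0]
    - [[0,0,0],[0,0,0],0]

```text
clock: 18.35
eef_pos: [531.3, 290.4, 72.8]
ee_rot: [0.002, 1.0, 0.0, 0.0]
ft_force: [0.7, -2.8, 8.1]
finger_gap: 0.001
gripper_force: 4.3
```

Call:
send_rows:
  rows:
    - [[0,0,-0.1],[0,0,0],0]
    - [[0,0,0],[0,0,0],0]
    - [[0,0,0],[0,0,0],0]

```text
clock: 18.65
eef_pos: [531.3, 290.4, 71.9]
ee_rot: [0.002, 1.0, 0.0, 0.0]
ft_force: [0.2, -3.1, 9.2]
finger_gap: -0.0
gripper_force: 4.7
```

Call:
send_rows:
  rows:
    - [[0,0,-0.1],[0,0,0],0]
    - [[0,0,0],[0,0,0],0]
    - [[0,0,0],[0,0,0],0]

```text
clock: 18.95
eef_pos: [531.4, 290.4, 71.0]
ee_rot: [0.002, 1.0, 0.0, 0.001]
ft_force: [0.6, -3.5, 11.3]
finger_gap: -0.003
gripper_force: 5.6
```

Call:
send_rows:
  rows:
    - [[0,0,-0.05],[0,0,0],0]
    - [[0,0,0],[0,0,0],0]
    - [[0,0,0],[0,0,0],0]

```text
clock: 19.25
eef_pos: [531.4, 290.4, 71.0]
ee_rot: [0.002, 1.0, 0.0, 0.001]
ft_force: [-1.9, -5.0, 15.8]
finger_gap: 0.002
gripper_force: 8.0
```

The lever is at its rigid stop: TCP z is steady at 71.0 (tips at 54) and the force has risen to 16 N. I'll do a quick hold check and hand in.

Call:
send_rows:
  rows:
    - [[0,0,0],[0,0,0],0]
    - [[0,0,0],[0,0,0],0]
    - [[0,0,0],[0,0,0],0]
    - [[0,0,0],[0,0,0],0]

```text
clock: 19.65
eef_pos: [531.4, 290.4, 71.0]
ee_rot: [0.002, 1.0, 0.0, 0.001]
ft_force: [-1.8, -5.0, 16.8]
finger_gap: 0.0
gripper_force: 8.0
```

Run:
```python
from h import *
f,P,T=wrist("w10.png");z=P[...,2]
rep('handle',(z>15)&(z<36)&(abs(P[...,1]-187)<38)&(P[...,0]<640)&(P[...,0]>392),P)
rep('brush',(z>15)&(z<36)&(abs(P[...,1]-99)<36)&(P[...,0]<632)&(P[...,0]>395),P)
print(hand_in())
```

```text
19.65 [531.4 290.4  71. ] tool y deg 89.78 z [ 1.1e-03  1.0e-04 -1.0e+00] F [-1.84 -4.99 16.82] gap 0.0 gf 8.022942451934796
handle 8150 px 146.0 104.0 rect c [476.5 188.1] size [145.2  20.3] ang 0.01 zmed 26.7 zmax 29.1
brush 13815 px 37.0 227.0 rect c [515.8 102.7] size [ 42.1 196.7] ang 87.6 zmed 26.4 zmax 29.5
the job is handed in; nothing more can be done
None
```

Job handed in at about 19.7 s on the clock: the brush lies flat in the orange compartment and the spatula flat in the black one, both heads to the blower, and the gripper is holding the red lever at its bottom stop with about 17 N; no verdict was returned.

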